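# Put the hand stamps back in their labelled bays

### The arm

A 6-joint arm with a two-finger parallel gripper is mounted at the origin on the work surface. World frame = base frame: x ahead of the robot, y to its left, z up, the work surface at z = 0. Lengths are in m, angles in rad, forces in N, time in s.
With the tool pointing down it reaches from about 0.25 to 0.725 m from the base axis. Payload 4 kg.
Tool frame: the origin (TCP) lies on the centre line of the jaws, within the pads' length; the fingertips stand 14 mm ahead of it and the grasp point (between the pads) lies 5 mm behind it; z points along the fingers, x is the direction in which the jaws open and shut, and the axes are right-handed (so a half turn about z gives the same grasp; the last joint's range is limited). The gripper opens to 85 mm and grips with 20 to 120 N. Pads are 22 mm wide; open, the fingers measure 114 mm over their backs; the gripper's body (76 mm by 85 mm) begins 54 mm behind the grasp point. The pads swing forward as they close: fully open they stand 13 mm farther back than shut.
Start: joints at [1.193, 0.241, 0.005, 1.335, 0, 1.571], TCP at [0.184, 0.465, 0.245] pointing down, gripper open.
Joint ranges: [-2.72, 2.72], [-1.05, 1.87], [-1.09, 1.28], [-1.99, 2.15], [-1.42, 1.44], [-3.14, 3.14]. Speed limits (rad/s): [2.79, 2.79, 3.14, 3.14, 3.14, 3.14].

### API

Orientations are given as a unit quaternion [x, y, z, w].
In Python, from workcell import bot gives the robot as it stands.
- The arm moves only by the tool play_rows, never from a script. Its argument "motion" is a list of rows, each an object with "fingers": the closure, from -1 (fully open) to 1 (shut), so that 0 is half open; "translation": the shift along the tool's x, y, z in cm, a list of three; "roll": the turn about the tool's z in degrees. A call has 1 to 20 rows; each row is the pose to reach, as a shift and turn from the pose commanded when the call began, along the tool's axes at that moment; what a row does not reach only later rows make up. A row lasts 1/12 s, in which the tool goes at most 41.7 mm and 7.16 degrees, less where a joint would pass 70% of its speed; a pose out of reach is approached as far as the arm can. A call with a gripper value outside its range is refused whole. The fingers move at their own pace and stop on an object; the grip force is fixed at half the most. Time passes only in rows, so rows that repeat a pose let the fingers close. It gives the time, the measured TCP pose, the force and the opening at its end, in the units of the state.
- bot.get_obs(): the state, without advancing time (a new reading comes with each control period).
- bot.camera(name): name is "scene" or "top" or "wrist"; returns a dict with "pixels" (384x512x3 uint8, red, green, blue), "intrinsics" (3x3 intrinsics, pixels), "k1" (the pictures are not rectified: a ray, as slopes to the right and down, at radius r is drawn at 1 + k1 r^2 times it, then the intrinsics apply), "world_to_cam" (4x4, takes a point from world to camera coordinates). Camera axes: x right, y down, z forward; pixel columns grow to the right and rows downward; lengths in m; the calibration is good to about 2 mm. A picture is of the moment at which its call begins. There is no depth.
- bot.job_done(): hands the job in, once; it reports no verdict.
The state is a dict: "clock": time; "joint_pos": joint angles; "joint_vel": joint speeds; "tau": joint torques, N m; "eef_pos": TCP position; "tool_rot": TCP orientation; "ft_force": force on the tool from outside, world axes, zero at the start; "ft_torque": the same for the moment, N m; "grip_width": finger opening in m.
Only numpy, scipy, OpenCV 4.12 (cv2) and the standard library are available. Lean on these libraries where they do the work, as an engineer would, in place of code of your own. Each camera call takes 0.05 s, during which the arm holds its last target. There are 200 camera calls.

### The job

Two wooden hand stamps have been left out on the collage table: one with a square foot and one with a round foot. Put each back in the storage bay whose picture label shows the shape of its foot, standing upright with its foot flat on the bay's floor; set it down rather than dropping it, and let go.

Things in the scene. Friction and masses are not known exactly. Their poses are not given: they have to be found in the camera images.
- stamp_square: hand stamp with a square foot, standing on the table. Foot: a square 60 x 60 mm of dark rubber under pale wood, 16 mm thick. On the same axis a turned brown wooden handle: neck 20 mm diameter, then a cylindrical grip 30 mm in diameter from 44 to 76 mm above the underside; 82 mm tall in all, about 0.12 kg. Origin: centre of the underside; z up along the handle. x and y are parallel to the foot's sides.
- stamp_round: hand stamp with a round foot, standing on the table. Foot: a disc 60 mm in diameter of dark rubber under pale wood, 16 mm thick. On the same axis a turned brown wooden handle: neck 20 mm diameter, then a cylindrical grip 30 mm in diameter from 44 to 76 mm above the underside; 82 mm tall in all, about 0.12 kg. Origin: centre of the underside; z up along the handle.
- bay_square: fixed open square wooden bay, label with a black square (30 mm); empty; one of three in a row on a rack, 108 mm apart along y. Inside 88 x 88 mm, walls 5 mm, rim 22 mm and inner floor 5 mm above its underside, which is 12 mm above the table. Origin: centre of the underside. z up; label (white card 38 x 80 mm, flat, at rim height) centred 70 mm along +x. The square foot fits in at any yaw.
- bay_round: fixed open square wooden bay, label with a black disc (33 mm); empty; one of three in a row on a rack, 108 mm apart along y. Inside 88 x 88 mm, walls 5 mm, rim 22 mm and inner floor 5 mm above its underside, which is 12 mm above the table. Origin: centre of the underside. z up; label (white card 38 x 80 mm, flat, at rim height) centred 70 mm along +x. The third bay holds its own like stamp, top 99 mm above the table.
Mind the look-alikes: they are no part of the job. Leave any purple look-alike of the stamp_square alone. What is shaped like the stamp_round but blue is not meant.

How it is judged:
By the outcome, as a careful person would: the job done as asked, in the order asked, and still so for the second after the job is handed in, with the robot touching nothing.
It also fails if it takes over 64 s, if anything falls off the work surface, if the arm or the gripper's body presses on something with over 40 N, if the wrist force passes 120 N, or if a joint passes its speed limit or range.

## Working session

There is one attempt and no reset: what is moved stays moved. The work goes in short steps, Python scripts to look and compute and a tool call to move; the robot and the scene stay as the last step left them, time stands still between calls to the robot, and variables do not carry over. Pictures are saved under pics/ and viewed, about 8 in all and at most 12, crops included, and the job is handed in when it is done.

Besides the shell and the picture viewer there is one more tool, called after "Request:" in YAML: its name, and indented under it one key for each argument. play_rows: Moves the arm, as the interface text tells. Its arguments: {"type":"object","properties":{"motion":{"type":"array","items":{"type":"object","properties":{"fingers":{"type":"number"},"translation":{"type":"array","items":{"type":"number"}},"roll":{"type":"number"}}}}},"required":["motion"]}

```bash
mkdir -p pics
cat > h.py <<'E'
import numpy as np, cv2
from workcell import bot
def cam(n,f=None):
    c=bot.camera(n)
    if f: cv2.imwrite('pics/'+f,c['pixels'][:,:,::-1])
    return c
def ray(c,u,v):
    K=np.array(c['intrinsics']);T=np.array(c['world_to_cam'])
    d=np.array([(u-K[0,2])/K[0,0],(v-K[1,2])/K[1,1]]);s=d.copy()
    for _ in range(30): s=d/(1+c['k1']*(s@s))
    R=T[:3,:3]; return -R.T@T[:3,3], R.T@np.array([s[0],s[1],1])
def onz(c,u,v,z):
    o,d=ray(c,u,v); return o+d*(z-o[2])/d[2]
E
python3 - <<'E'
from h import *
import pickle
s=cam('scene');t=cam('top')
pickle.dump((s,t),open('c.pkl','wb'))
cv2.imwrite('pics/a.png',t['pixels'][:,:,::-1]);cv2.imwrite('pics/b.png',s['pixels'][:,:,::-1])
print(bot.get_obs())
E
```

```text
{'clock': 0.1, 'joint_pos': array([ 1.19299206e+00,  2.41349820e-01,  3.87718704e-03,  1.33519598e+00,
       -1.44934362e-05,  1.57079292e+00]), 'joint_vel': array([ 0.00071037, -0.00262425,  0.00464501, -0.00147995, -0.00051615,
        0.00065965]), 'tau': array([ 5.88414568e-04, -3.73138225e+01,  2.53010273e+01,  1.08727132e-02,
        2.98363250e-05, -1.24373275e-05]), 'eef_pos': array([0.18424896, 0.46424508, 0.24450283]), 'tool_rot': array([ 8.27307711e-01,  5.61748231e-01, -7.70411687e-04,  5.31870921e-04]), 'ft_force': array([ 0.30620723,  0.54034634, -0.01577574]), 'ft_torque': array([ 0.04796139, -0.05815148,  0.01310548]), 'grip_width': 0.0851945051449808}
```

View pics/a.png

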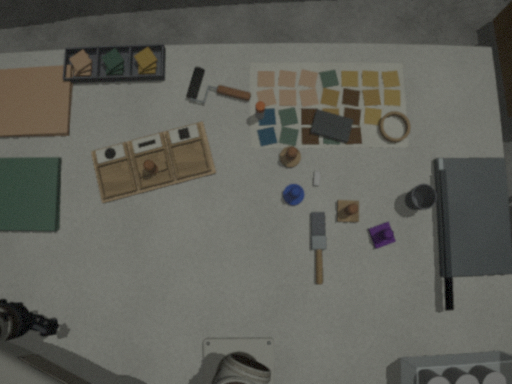

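View pics/b.png

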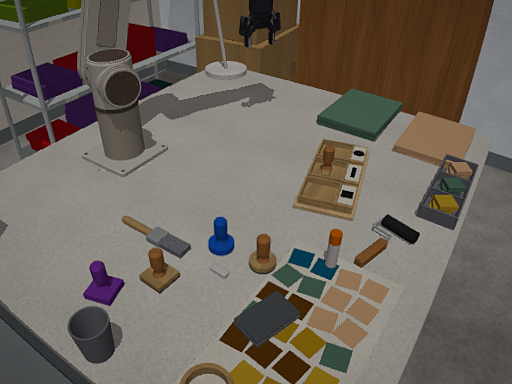

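The top view shows these things that could be mistaken for one another:
- **Square stamp:** the tan square foot (347,211) is the candidate, against the purple one (381,235).
- **Round stamp:** the tan round foot (289,157) is the candidate. The others are the blue one (293,194), the stamp in the bay (150,168) and the orange-capped stick (260,106).
- **Bay labels:** disc (110,153), bar (147,143, occupied) and square (184,133).

I choose the tan stamps at (347,211) and (289,157), and will check them in a close crop.

Run:
```python
from h import *
import pickle
s,t=pickle.load(open('c.pkl','rb'))
P=t['pixels'][:,:,::-1]; S=s['pixels'][:,:,::-1]
r=lambda I,x,y,w,h,k:cv2.resize(I[y:y+h,x:x+w],(w*k,h*k),interpolation=cv2.INTER_CUBIC)
a=np.hstack([r(P,265,135,50,50,5),r(P,325,190,50,50,5),r(P,90,115,50,50,5)])
b=np.hstack([r(S,225,225,75,50,5),r(S,130,240,75,50,5)])
cv2.imwrite('pics/c.png',np.vstack([a,b]))
hsv=cv2.cvtColor(np.ascontiguousarray(P),cv2.COLOR_BGR2HSV)
for n,(x,y) in dict(rnd=(289,157),sq=(347,211)).items():
    w=22;sub=hsv[y-w:y+w,x-w:x+w]
    m=(cv2.inRange(sub,(5,70,50),(25,255,255)))
    k,l,st,c=cv2.connectedComponentsWithStats(m); i=1+np.argmax(st[1:,4])
    cn=cv2.findContours((l==i).astype('u1')*1 if 0 else (l==i).astype(np.uint8),0,1)[0]
    cn=max(cn,key=cv2.contourArea)
    rc=cv2.minAreaRect(cn); u,v=rc[0][0]+x-w,rc[0][1]+y-w
    ce=cv2.minEnclosingCircle(cn); 
    print(n,st[i],rc,u,v,'w',onz(t,u,v,.014),'enc',onz(t,ce[0][0]+x-w,ce[0][1]+y-w,.014))
    bx=cv2.boxPoints(rc)+[x-w,y-w]; print([onz(t,*p,.014)[:2].round(4) for p in bx])
g=hsv[:,:,2]
for n,(x,y) in dict(disc=(110,153),bar=(147,143),square=(184,133)).items():
    w=7;m=(g[y-w:y+w+1,x-w:x+w+1]<70).astype(np.uint8)
    ys,xs=np.nonzero(m);u,v=xs.mean()+x-w,ys.mean()+y-w
    print(n,m.sum(),u,v,onz(t,u,v,.034))
print(np.linalg.inv(t['world_to_cam'])[:3],t['intrinsics'],np.linalg.inv(s['world_to_cam'])[:3,3])
```

```text
rnd [ 13  11  20  21 292] ((23.25, 21.25), (19.091880798339844, 18.384775161743164), 45.0) 290.25 156.25 w [ 0.59874177 -0.15283767  0.014     ] enc [ 0.59889393 -0.15213417  0.014     ]
[array([ 0.5999, -0.1154]), array([ 0.6371, -0.1532]), array([ 0.5976, -0.1903]), array([ 0.5607, -0.1525])]
sq [ 13  12  20  21 397] ((22.5, 22.0), (20.0, 19.0), 90.0) 347.5 211.0 w [ 0.44125303 -0.30942294  0.014     ] enc [ 0.44265475 -0.30947637  0.014     ]
[array([ 0.4697, -0.2836]), array([ 0.469 , -0.3375]), array([ 0.4128, -0.3352]), array([ 0.4137, -0.2816])]
disc 83 109.6144578313253 153.03614457831324 [0.61174272 0.35688628 0.034     ]
bar 47 147.06382978723406 142.91489361702128 [0.63878179 0.24993461 0.034     ]
square 87 183.57471264367817 133.2528735632184 [0.66473152 0.14668362 0.034     ]
[[-0.0126239  -0.9901496   0.13944317  0.31501851]
 [-0.99991467  0.01296914  0.00156746 -0.03414005]
 [-0.00336048 -0.13941148 -0.99022884  1.37255531]] [[491.38193189   0.         247.86410445]
 [  0.         491.38193189 189.21399999]
 [  0.           0.           1.        ]] [ 0.93166808 -0.71024033  0.68050588]
```

View pics/c.png

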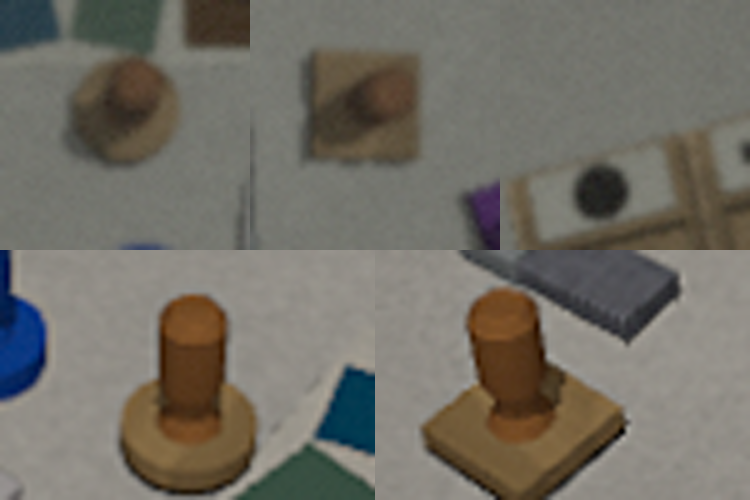

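The crops confirm the round tan stamp near top-view pixel (290,157), the square tan stamp near (347.5,211) and the disc label on the left bay. I'll work out the first move.

```bash
cat >> h.py <<'E'
from scipy.spatial.transform import Rotation as Ro
def go(x,y,z,yaw):
    o=bot.get_obs();R=Ro.from_quat(o['tool_rot']).as_matrix()
    cur=np.degrees(np.arctan2(R[1,0],R[0,0]))
    print('shift cm',(R.T@(np.array([x,y,z])-o['eef_pos'])*100).round(2),'roll',round(cur-yaw,2),'now',o['eef_pos'].round(4),'yaw',cur.round(2))
E
python3 -c "
from h import *
go(.442,-.3095,.18,0)"
```

```text
shift cm [-62.4   52.5    6.57] roll 68.35 now [0.1842 0.4642 0.2445] yaw 68.35
```

Request:
play_rows:
  motion:
    - {"translation": [-3,2.5,0],"roll": 3,"fingers": -1}
    - {"translation": [-6,5,0],"roll": 7,"fingers": -1}
    - {"translation": [-9,7.5,0],"roll": 11,"fingers": -1}
    - {"translation": [-12,10,0],"roll": 15,"fingers": -1}
    - {"translation": [-15,12.5,0],"roll": 19,"fingers": -1}
    - {"translation": [-18,15,0],"roll": 23,"fingers": -1}
    - {"translation": [-21,17.5,0],"roll": 27,"fingers": -1}
    - {"translation": [-24,20,0],"roll": 31,"fingers": -1}
    - {"translation": [-27,22.5,0],"roll": 35,"fingers": -1}
    - {"translation": [-30,25,0],"roll": 39,"fingers": -1}
    - {"translation": [-33,27.5,0],"roll": 43,"fingers": -1}
    - {"translation": [-36,30,0],"roll": 47,"fingers": -1}
    - {"translation": [-39,32.5,0],"roll": 51,"fingers": -1}
    - {"translation": [-42,35,0],"roll": 55,"fingers": -1}
    - {"translation": [-45,37.5,0],"roll": 59,"fingers": -1}
    - {"translation": [-48,40,0],"roll": 63,"fingers": -1}
    - {"translation": [-51,42.5,0],"roll": 66,"fingers": -1}
    - {"translation": [-54,45,0],"roll": 68.35,"fingers": -1}
    - {"translation": [-57,47.5,0],"roll": 68.35,"fingers": -1}
    - {"translation": [-59,49,0],"roll": 68.35,"fingers": -1}

```text
clock: 1.77
eef_pos: [0.4228, -0.2678, 0.2445]
tool_rot: [1.0, -0.001, -0.0, 0.0]
ft_force: [0.2, 0.3, 1.1]
grip_width: 0.0852
```

Run:
```python
from h import *
go(.442,-.3095,.18,0)
c=cam('wrist','d.png'); print(bot.get_obs()['joint_pos'])
T=np.linalg.inv(c['world_to_cam'])
# project predicted foot corners
K=c['intrinsics']
W=np.array(c['world_to_cam'])
for p in [(.442,-.3095,.082),(.442,-.3095,0.016)]:
    q=W[:3,:3]@np.array(p)+W[:3,3];s=q[:2]/q[2];s=s*(1+c['k1']*(s@s));print(s*[K[0,0],K[1,1]]+[K[0,2],K[1,2]])
```

```text
shift cm [1.94 4.17 6.46] roll -0.13 now [ 0.4228 -0.2678  0.2445] yaw -0.13
[-0.56717249  0.24499947  0.00791063  1.33148665 -0.00254279  1.00825251]
[276.51465494 218.90100979]
[272.921048   196.56488556]
```

View pics/d.png

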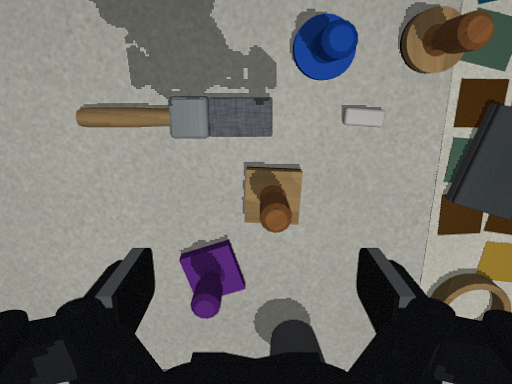

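Wrist view: the square stamp's handle top is at (276,217) and its foot centre at about (273,196), both matching prediction. The purple one (212,268) and blue one (325,45) are clear of the jaws. I'll refine the foot yaw and the round stamp's position from this picture.

Run:
```python
from h import *
c=cam('wrist'); P=np.ascontiguousarray(c['pixels'][:,:,::-1]); h=cv2.cvtColor(P,cv2.COLOR_BGR2HSV)
for n,(x0,x1,y0,y1) in dict(sq=(235,310,155,235),rd=(395,500,0,80)).items():
    m=cv2.inRange(h[y0:y1,x0:x1],(5,80,90),(25,255,255))
    cn=max(cv2.findContours(m,0,1)[0],key=cv2.contourArea)
    print(n,cv2.minAreaRect(cn),cv2.boundingRect(cn),x0,y0)
for u,v,z in [(276,217,.08),(273,196.,.014),(480,31,.08),(434,40,.016)]: print(onz(c,u,v,z).round(4))
# foot edge angle by top edge corners
for a,b in [((247,167),(302,170)),((302,170),(299,223))]:
    d=onz(c,*b,.016)-onz(c,*a,.016); print(np.degrees(np.arctan2(d[1],d[0])),np.linalg.norm(d))
go(.442,-.3095,.13,-2); go(.442,-.3095,.058,-2)
```

```text
sq ((36.81282043457031, 42.4921989440918), (56.11796951293945, 61.03037643432617), 2.385944128036499) (9, 11, 58, 63) 235 155
rd ((33.558067321777344, 49.28135299682617), (59.53439712524414, 36.744842529296875), 28.369047164916992) (11, 20, 58, 49) 395 0
[ 0.4426 -0.3119  0.08  ]
[ 0.4432 -0.3131  0.014 ]
[ 0.6002 -0.1571  0.08  ]
[ 0.5957 -0.1562  0.016 ]
-3.426357056304096 0.05829193339702308
-91.15121076580179 0.06035250910481165
shift cm [ 1.96  4.15 11.41] roll 1.74 now [ 0.4227 -0.2679  0.2441] yaw -0.26
shift cm [ 1.96  4.15 18.61] roll 1.74 now [ 0.4227 -0.2679  0.2441] yaw -0.26
```

Request:
play_rows:
  motion:
    - {"translation": [1,2,1],"roll": 1,"fingers": -1}
    - {"translation": [2,4.3,3],"roll": 2,"fingers": -1}
    - {"translation": [2,4.3,5],"roll": 2,"fingers": -1}
    - {"translation": [2,4.3,7],"roll": 2,"fingers": -1}
    - {"translation": [2,4.3,9],"roll": 2,"fingers": -1}
    - {"translation": [2,4.3,11],"roll": 2,"fingers": -1}
    - {"translation": [2,4.3,13],"roll": 2,"fingers": -1}
    - {"translation": [2,4.3,15],"roll": 2,"fingers": -1}
    - {"translation": [2,4.3,17],"roll": 2,"fingers": -1}
    - {"translation": [2,4.3,18.6],"roll": 2,"fingers": -1}
    - {"translation": [2,4.3,18.6],"roll": 2,"fingers": -1}
    - {"translation": [2,4.3,18.6],"roll": 2,"fingers": -1}
    - {"translation": [2,4.3,18.6],"roll": 2,"fingers": 1}
    - {"translation": [2,4.3,18.6],"roll": 2,"fingers": 1}
    - {"translation": [2,4.3,18.6],"roll": 2,"fingers": 1}
    - {"translation": [2,4.3,18.6],"roll": 2,"fingers": 1}
    - {"translation": [2,4.3,18.6],"roll": 2,"fingers": 1}
    - {"translation": [2,4.3,18.6],"roll": 2,"fingers": 1}
    - {"translation": [2,4.3,18.6],"roll": 2,"fingers": 1}
    - {"translation": [2,4.3,18.6],"roll": 2,"fingers": 1}

```text
clock: 3.53
eef_pos: [0.4426, -0.3077, 0.0603]
tool_rot: [1.0, -0.017, 0.001, 0.0]
ft_force: [-1.2, 1.5, 6.5]
grip_width: 0.0286
```

Run:
```python
from h import *
go(.442,-.3095,.245,12)
print(bot.get_obs()['grip_width'])
```

```text
shift cm [ -0.03   0.19 -18.47] roll -14.0 now [ 0.4426 -0.3077  0.0603] yaw -2.0
0.02859149206365356
```

Request:
play_rows:
  motion:
    - {"translation": [0,0,-0.5],"roll": 0,"fingers": 1}
    - {"translation": [0,0,-1.5],"roll": 0,"fingers": 1}
    - {"translation": [0,0,-3],"roll": 0,"fingers": 1}
    - {"translation": [0,0,-5],"roll": 0,"fingers": 1}
    - {"translation": [0,0,-7],"roll": 0,"fingers": 1}
    - {"translation": [0,0,-9],"roll": 0,"fingers": 1}
    - {"translation": [0,0,-11],"roll": 0,"fingers": 1}
    - {"translation": [0,0,-13],"roll": 0,"fingers": 1}
    - {"translation": [0,0,-15],"roll": 0,"fingers": 1}
    - {"translation": [0,0,-15],"roll": 0,"fingers": 1}
    - {"translation": [0,0,-15],"roll": 0,"fingers": 1}

```text
clock: 4.45
eef_pos: [0.4429, -0.3079, 0.2107]
tool_rot: [1.0, -0.017, 0.001, 0.001]
ft_force: [-0.6, -0.0, -1.3]
grip_width: 0.0284
```

Run:
```python
from h import *
go(.597,.130,.2,14.1)
o=bot.get_obs();print(o['grip_width'],o['ft_force'])
cam('wrist','e.png')
```

```text
shift cm [ 13.87 -44.3    1.03] roll -16.1 now [ 0.4429 -0.3079  0.2107] yaw -2.0
0.02842203248922702 [-0.62234453 -0.04673194 -1.29603632]
```

View pics/e.png

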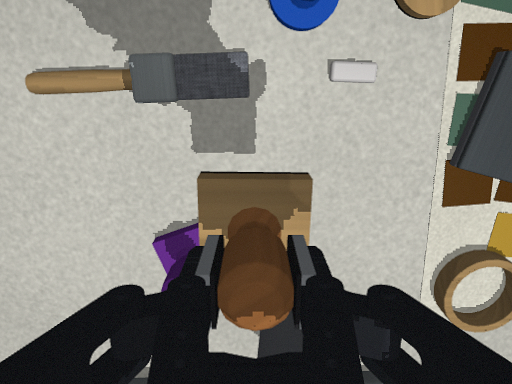

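The square stamp is held between the pads, foot level and aligned in the view (foot edge at row 173). Now I'll carry it to the square bay.

Request:
play_rows:
  motion:
    - {"translation": [0.5,-1.5,0],"roll": -1,"fingers": 1}
    - {"translation": [1.4,-4.5,0],"roll": -2,"fingers": 1}
    - {"translation": [2.4,-7.5,0],"roll": -3,"fingers": 1}
    - {"translation": [3.4,-10.5,0],"roll": -4,"fingers": 1}
    - {"translation": [4.4,-13.5,0],"roll": -5,"fingers": 1}
    - {"translation": [5.3,-16.5,0],"roll": -6,"fingers": 1}
    - {"translation": [6.3,-19.5,0],"roll": -7,"fingers": 1}
    - {"translation": [7.2,-22.5,0],"roll": -8,"fingers": 1}
    - {"translation": [8.2,-25.5,0],"roll": -9,"fingers": 1}
    - {"translation": [9.1,-28.5,0],"roll": -10,"fingers": 1}
    - {"translation": [10.1,-31.5,0],"roll": -11,"fingers": 1}
    - {"translation": [11,-34.5,0],"roll": -12,"fingers": 1}
    - {"translation": [12,-37.5,0],"roll": -13,"fingers": 1}
    - {"translation": [12.8,-40,0],"roll": -14,"fingers": 1}
    - {"translation": [13.4,-42.5,0],"roll": -15,"fingers": 1}
    - {"translation": [13.9,-44.3,0],"roll": -16,"fingers": 1}
    - {"translation": [13.9,-44.3,0],"roll": -16,"fingers": 1}
    - {"translation": [13.9,-44.3,0],"roll": -16,"fingers": 1}
    - {"translation": [13.9,-44.3,0],"roll": -16,"fingers": 1}

```text
clock: 6.08
eef_pos: [0.5956, 0.1299, 0.2077]
tool_rot: [0.993, 0.122, -0.002, 0.0]
ft_force: [-0.1, 0.0, -0.3]
grip_width: 0.028
```

Run:
```python
from h import *
go(.597,.130,.079,14.1)
c=cam('wrist','f.png')
K=c['intrinsics'];W=np.array(c['world_to_cam'])
def pj(p):
    q=W[:3,:3]@np.array(p)+W[:3,3];s=q[:2]/q[2];s=s*(1+c['k1']*(s@s));return (s*[K[0,0],K[1,1]]+[K[0,2],K[1,2]]).round(1)
X=np.array([.9696,.2444]);Y=np.array([-.2444,.9696]);b=np.array([.5969,.1296])
for i in(-1,1):
  for j in(-1,1): print(i,j,pj([*(b+.044*i*X+.044*j*Y),.034]))
print(pj([*(b+.07*X),.034]))
o=bot.get_obs();print(o['grip_width'],o['ft_force'])
```

```text
shift cm [1.800e-01 1.000e-02 1.287e+01] roll -0.11 now [0.5956 0.1299 0.2077] yaw 13.99
-1 -1 [209.9 217.4]
-1 1 [205.9 122. ]
1 -1 [304.1 217.3]
1 1 [308.  121.8]
[334.9 171.4]
0.0284897757116528 [-0.33240333 -0.72171124 -1.42988165]
```

View pics/f.png

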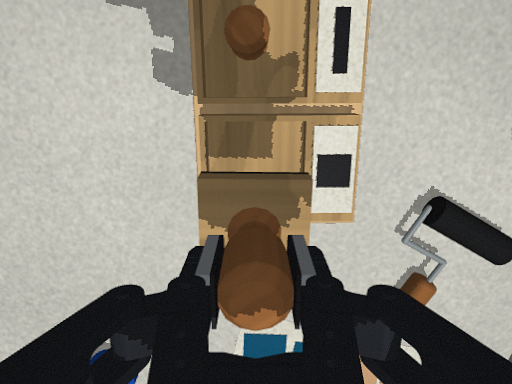

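The square label is at (334,171) and the bay's inner edges (203–308, top 118) agree with prediction to about 4 px. Lowering now.

Request:
play_rows:
  motion:
    - {"translation": [0.1,-0.2,1],"roll": 0,"fingers": 1}
    - {"translation": [0.1,-0.2,3],"roll": 0,"fingers": 1}
    - {"translation": [0.1,-0.2,5],"roll": 0,"fingers": 1}
    - {"translation": [0.1,-0.2,7],"roll": 0,"fingers": 1}
    - {"translation": [0.1,-0.2,9],"roll": 0,"fingers": 1}
    - {"translation": [0.1,-0.2,10.5],"roll": 0,"fingers": 1}
    - {"translation": [0.1,-0.2,11.5],"roll": 0,"fingers": 1}
    - {"translation": [0.1,-0.2,12.2],"roll": 0,"fingers": 1}
    - {"translation": [0.1,-0.2,12.5],"roll": 0,"fingers": 1}
    - {"translation": [0.1,-0.2,12.5],"roll": 0,"fingers": 1}
    - {"translation": [0.1,-0.2,12.5],"roll": 0,"fingers": 1}
    - {"translation": [0.1,-0.2,12.5],"roll": 0,"fingers": 1}

```text
clock: 7.13
eef_pos: [0.5979, 0.1328, 0.0855]
tool_rot: [0.993, 0.122, 0.001, -0.0]
ft_force: [-0.1, -0.3, -0.9]
grip_width: 0.0283
```

Request:
play_rows:
  motion:
    - {"translation": [0,0,0.15],"roll": 0,"fingers": 1}
    - {"translation": [0,0,0.3],"roll": 0,"fingers": 1}
    - {"translation": [0,0,0.45],"roll": 0,"fingers": 1}
    - {"translation": [0,0,0.6],"roll": 0,"fingers": 1}
    - {"translation": [0,0,0.7],"roll": 0,"fingers": 1}
    - {"translation": [0,0,0.7],"roll": 0,"fingers": 1}
    - {"translation": [0,0,0.7],"roll": 0,"fingers": 1}

```text
clock: 7.72
eef_pos: [0.597, 0.1327, 0.0774]
tool_rot: [0.993, 0.122, -0.0, -0.0]
ft_force: [-0.7, 0.9, -0.1]
grip_width: 0.0283
```

Request:
play_rows:
  motion:
    - {"translation": [0,0,0.05],"roll": 0,"fingers": 1}
    - {"translation": [0,0,0.1],"roll": 0,"fingers": 1}
    - {"translation": [0,0,0.1],"roll": 0,"fingers": 1}
    - {"translation": [0,0,0.1],"roll": 0,"fingers": 1}

```text
clock: 8.05
eef_pos: [0.597, 0.1327, 0.0774]
tool_rot: [0.993, 0.122, 0.0, -0.0]
ft_force: [-2.2, -0.2, 6.3]
grip_width: 0.0282
```

The stamp is on the floor (6 N, z stopped at 0.0774). Releasing and rising.

Request:
play_rows:
  motion:
    - {"translation": [0,0,0.1],"roll": 0,"fingers": -1}
    - {"translation": [0,0,0.1],"roll": 0,"fingers": -1}
    - {"translation": [0,0,0.1],"roll": 0,"fingers": -1}
    - {"translation": [0,0,0.1],"roll": 0,"fingers": -1}
    - {"translation": [0,0,0.1],"roll": 0,"fingers": -1}
    - {"translation": [0,0,0.1],"roll": 0,"fingers": -1}
    - {"translation": [0,0,0.1],"roll": 0,"fingers": -1}
    - {"translation": [0,0,0.1],"roll": 0,"fingers": -1}
    - {"translation": [0,0,-1],"roll": 0,"fingers": -1}
    - {"translation": [0,0,-3],"roll": 0,"fingers": -1}
    - {"translation": [0,0,-5],"roll": 0,"fingers": -1}
    - {"translation": [0,0,-7],"roll": 0,"fingers": -1}
    - {"translation": [0,0,-9],"roll": 0,"fingers": -1}
    - {"translation": [0,0,-11],"roll": 0,"fingers": -1}
    - {"translation": [0,0,-13],"roll": 0,"fingers": -1}
    - {"translation": [0,0,-13],"roll": 0,"fingers": -1}
    - {"translation": [0,0,-13],"roll": 0,"fingers": -1}

```text
clock: 9.47
eef_pos: [0.5981, 0.1329, 0.2087]
tool_rot: [0.993, 0.122, 0.002, -0.0]
ft_force: [0.2, 0.1, -0.5]
grip_width: 0.0853
```

Run:
```python
from h import *
go(.599,-.155,.2,90); go(.599,-.155,.2,-90)
print(bot.get_obs()['joint_pos'][[0,5]])
cam('wrist','g.png')
```

```text
shift cm [-6.88 27.96  0.84] roll -76.0 now [0.5981 0.1329 0.2087] yaw 14.0
shift cm [-6.88 27.96  0.84] roll 104.0 now [0.5981 0.1329 0.2087] yaw 14.0
[0.21866509 1.54504124]
```

View pics/g.png

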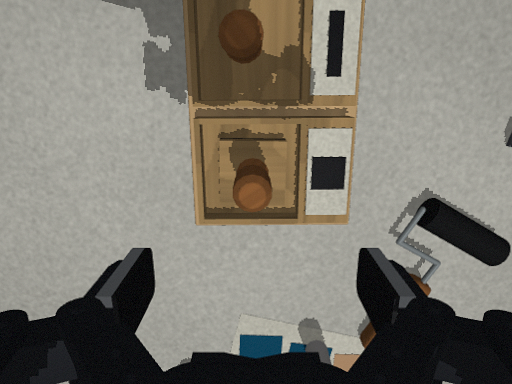

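The square stamp stands upright inside its bay (foot 219–293 by 138–208, label square at 328,172). Next is the round stamp, gripped with the jaws at a yaw of about 60° to keep clear of the blue one.

Request:
play_rows:
  motion:
    - {"translation": [-0.5,2,0],"roll": -3,"fingers": -1}
    - {"translation": [-1.2,5,0],"roll": -8,"fingers": -1}
    - {"translation": [-2,8,0],"roll": -13,"fingers": -1}
    - {"translation": [-2.7,11,0],"roll": -18,"fingers": -1}
    - {"translation": [-3.4,14,0],"roll": -23,"fingers": -1}
    - {"translation": [-4.2,17,0],"roll": -28,"fingers": -1}
    - {"translation": [-4.9,20,0],"roll": -33,"fingers": -1}
    - {"translation": [-5.7,23,0],"roll": -38,"fingers": -1}
    - {"translation": [-6.4,26,0],"roll": -43,"fingers": -1}
    - {"translation": [-6.9,28,0],"roll": -46,"fingers": -1}
    - {"translation": [-6.9,28,0],"roll": -46,"fingers": -1}
    - {"translation": [-6.9,28,0],"roll": -46,"fingers": -1}

```text
clock: 10.52
eef_pos: [0.5969, -0.1568, 0.2046]
tool_rot: [0.867, 0.499, -0.001, -0.001]
ft_force: [0.2, 0.8, -0.0]
grip_width: 0.0853
```

Run:
```python
from h import *
go(.599,-.155,.060,60)
c=cam('wrist','h.png')
K=c['intrinsics'];W=np.array(c['world_to_cam'])
def pj(p):
    q=W[:3,:3]@np.array(p)+W[:3,3];s=q[:2]/q[2];s=s*(1+c['k1']*(s@s));return (s*[K[0,0],K[1,1]]+[K[0,2],K[1,2]]).round(1)
print(pj([.599,-.155,.082]),pj([.599,-.155,.016]))
```

```text
shift cm [ 0.27  0.14 14.46] roll -0.18 now [ 0.5969 -0.1568  0.2046] yaw 59.82
[258.5 188.4] [257.8 168.8]
```

View pics/h.png

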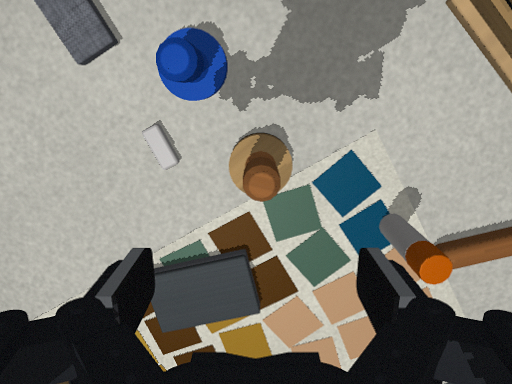

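The round tan stamp's handle top is at (261,185) and its foot at (261,163), about 3 mm from prediction. Blue (192,63) and the stick (435,265) are clear of the finger line. Lowering and gripping.

Request:
play_rows:
  motion:
    - {"translation": [0.5,-0.2,1],"roll": 0,"fingers": -1}
    - {"translation": [0.5,-0.2,3],"roll": 0,"fingers": -1}
    - {"translation": [0.5,-0.2,5],"roll": 0,"fingers": -1}
    - {"translation": [0.5,-0.2,7],"roll": 0,"fingers": -1}
    - {"translation": [0.5,-0.2,9],"roll": 0,"fingers": -1}
    - {"translation": [0.5,-0.2,11],"roll": 0,"fingers": -1}
    - {"translation": [0.5,-0.2,13],"roll": 0,"fingers": -1}
    - {"translation": [0.5,-0.2,14.4],"roll": 0,"fingers": -1}
    - {"translation": [0.5,-0.2,14.4],"roll": 0,"fingers": -1}
    - {"translation": [0.5,-0.2,14.4],"roll": 0,"fingers": -1}
    - {"translation": [0.5,-0.2,14.4],"roll": 0,"fingers": 1}
    - {"translation": [0.5,-0.2,14.4],"roll": 0,"fingers": 1}
    - {"translation": [0.5,-0.2,14.4],"roll": 0,"fingers": 1}
    - {"translation": [0.5,-0.2,14.4],"roll": 0,"fingers": 1}
    - {"translation": [0.5,-0.2,14.4],"roll": 0,"fingers": 1}
    - {"translation": [0.5,-0.2,14.4],"roll": 0,"fingers": 1}
    - {"translation": [0.5,-0.2,14.4],"roll": 0,"fingers": 1}
    - {"translation": [0.5,-0.2,14.4],"roll": 0,"fingers": 1}

```text
clock: 12.07
eef_pos: [0.5993, -0.1507, 0.0633]
tool_rot: [0.866, 0.5, 0.001, 0.001]
ft_force: [-0.9, -0.5, 6.4]
grip_width: 0.0281
```

Request:
play_rows:
  motion:
    - {"translation": [0,0,-0.5],"roll": 0,"fingers": 1}
    - {"translation": [0,0,-1.5],"roll": 0,"fingers": 1}
    - {"translation": [0,0,-3],"roll": 0,"fingers": 1}
    - {"translation": [0,0,-5],"roll": 0,"fingers": 1}
    - {"translation": [0,0,-7],"roll": 0,"fingers": 1}
    - {"translation": [0,0,-9],"roll": 0,"fingers": 1}
    - {"translation": [0,0,-11],"roll": 0,"fingers": 1}
    - {"translation": [0,0,-13],"roll": 0,"fingers": 1}
    - {"translation": [0,0,-15],"roll": 0,"fingers": 1}
    - {"translation": [0,0,-15],"roll": 0,"fingers": 1}
    - {"translation": [0,0,-15],"roll": 0,"fingers": 1}

```text
clock: 12.98
eef_pos: [0.5993, -0.1505, 0.2137]
tool_rot: [0.866, 0.5, 0.001, 0.001]
ft_force: [0.2, -0.5, -1.1]
grip_width: 0.0282
```

```bash
python3 -c "
from h import *
go(.5439,.3398,.21,14.1);go(.5439,.3398,.21,60);print(bot.get_obs()['joint_pos'])"
```

```text
shift cm [ 39.69 -29.31   0.32] roll 45.91 now [ 0.5993 -0.1505  0.2137] yaw 60.01
shift cm [ 39.69 -29.31   0.32] roll 0.01 now [ 0.5993 -0.1505  0.2137] yaw 60.01
[-2.46050831e-01  4.89416173e-01  2.85365768e-01  1.36383257e+00
  2.92086059e-05  2.77410468e-01]
```

Request:
play_rows:
  motion:
    - {"translation": [1.4,-1,0],"roll": 2,"fingers": 1}
    - {"translation": [4,-3,0],"roll": 5,"fingers": 1}
    - {"translation": [6.7,-5,0],"roll": 8,"fingers": 1}
    - {"translation": [9.5,-7,0],"roll": 11,"fingers": 1}
    - {"translation": [12.2,-9,0],"roll": 14,"fingers": 1}
    - {"translation": [14.9,-11,0],"roll": 17,"fingers": 1}
    - {"translation": [17.6,-13,0],"roll": 20,"fingers": 1}
    - {"translation": [20.3,-15,0],"roll": 23,"fingers": 1}
    - {"translation": [23,-17,0],"roll": 26,"fingers": 1}
    - {"translation": [25.7,-19,0],"roll": 29,"fingers": 1}
    - {"translation": [28.4,-21,0],"roll": 32,"fingers": 1}
    - {"translation": [31.1,-23,0],"roll": 35,"fingers": 1}
    - {"translation": [33.8,-25,0],"roll": 38,"fingers": 1}
    - {"translation": [36.5,-27,0],"roll": 41,"fingers": 1}
    - {"translation": [38.4,-28.4,0],"roll": 44,"fingers": 1}
    - {"translation": [39.7,-29.3,0],"roll": 46,"fingers": 1}
    - {"translation": [39.7,-29.3,0],"roll": 46,"fingers": 1}
    - {"translation": [39.7,-29.3,0],"roll": 46,"fingers": 1}
    - {"translation": [39.7,-29.3,0],"roll": 46,"fingers": 1}

```text
clock: 14.57
eef_pos: [0.5428, 0.3389, 0.2108]
tool_rot: [0.993, 0.122, -0.001, 0.001]
ft_force: [0.5, 0.1, -0.6]
grip_width: 0.0282
```

Run:
```python
from h import *
go(.5439,.3398,.0803,14.1)
c=cam('wrist','i.png')
K=c['intrinsics'];W=np.array(c['world_to_cam'])
def pj(p):
    q=W[:3,:3]@np.array(p)+W[:3,3];s=q[:2]/q[2];s=s*(1+c['k1']*(s@s));return (s*[K[0,0],K[1,1]]+[K[0,2],K[1,2]]).round(1)
X=np.array([.9696,.2444]);Y=np.array([-.2444,.9696]);b=np.array([.5439,.3398])
for i in(-1,1):
  for j in(-1,1): print(i,j,pj([*(b+.044*i*X+.044*j*Y),.034]))
print(pj([*(b+.07*X),.034]))
```

```text
shift cm [ 0.16 -0.08 13.05] roll -0.08 now [0.5428 0.3389 0.2108] yaw 14.02
-1 -1 [210.2 214.9]
-1 1 [206.3 120.1]
1 -1 [303.7 214.8]
1 1 [307.6 119.9]
[334.3 169.2]
```

View pics/i.png

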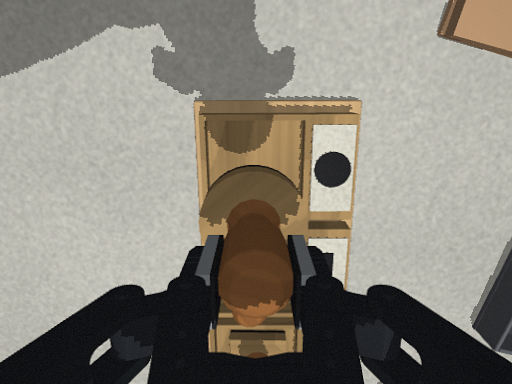

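The disc label is at (333,169) and the bay edges are as predicted. The round stamp is held upright, so I'll lower it.

Request:
play_rows:
  motion:
    - {"translation": [0.2,-0.2,1],"roll": 0,"fingers": 1}
    - {"translation": [0.2,-0.2,3],"roll": 0,"fingers": 1}
    - {"translation": [0.2,-0.2,5],"roll": 0,"fingers": 1}
    - {"translation": [0.2,-0.2,7],"roll": 0,"fingers": 1}
    - {"translation": [0.2,-0.2,9],"roll": 0,"fingers": 1}
    - {"translation": [0.2,-0.2,10.5],"roll": 0,"fingers": 1}
    - {"translation": [0.2,-0.2,11.5],"roll": 0,"fingers": 1}
    - {"translation": [0.2,-0.2,12.2],"roll": 0,"fingers": 1}
    - {"translation": [0.2,-0.2,12.4],"roll": 0,"fingers": 1}
    - {"translation": [0.2,-0.2,12.4],"roll": 0,"fingers": 1}
    - {"translation": [0.2,-0.2,12.4],"roll": 0,"fingers": 1}
    - {"translation": [0.2,-0.2,12.4],"roll": 0,"fingers": 1}

```text
clock: 15.62
eef_pos: [0.5456, 0.3428, 0.0896]
tool_rot: [0.993, 0.122, 0.001, -0.001]
ft_force: [0.2, 0.0, -0.9]
grip_width: 0.0281
```

Request:
play_rows:
  motion:
    - {"translation": [0,0,0.15],"roll": 0,"fingers": 1}
    - {"translation": [0,0,0.3],"roll": 0,"fingers": 1}
    - {"translation": [0,0,0.45],"roll": 0,"fingers": 1}
    - {"translation": [0,0,0.6],"roll": 0,"fingers": 1}
    - {"translation": [0,0,0.75],"roll": 0,"fingers": 1}
    - {"translation": [0,0,0.85],"roll": 0,"fingers": 1}
    - {"translation": [0,0,0.85],"roll": 0,"fingers": 1}
    - {"translation": [0,0,0.85],"roll": 0,"fingers": 1}

```text
clock: 16.28
eef_pos: [0.5448, 0.3424, 0.0804]
tool_rot: [0.993, 0.122, 0.0, -0.0]
ft_force: [-1.5, -0.2, 4.0]
grip_width: 0.0283
```

It has made contact (4 N at z 0.0804, as expected). Releasing and rising.

Request:
play_rows:
  motion:
    - {"translation": [0,0,0.85],"roll": 0,"fingers": 1}
    - {"translation": [0,0,0.85],"roll": 0,"fingers": -1}
    - {"translation": [0,0,0],"roll": 0,"fingers": -1}
    - {"translation": [0,0,0],"roll": 0,"fingers": -1}
    - {"translation": [0,0,0],"roll": 0,"fingers": -1}
    - {"translation": [0,0,0],"roll": 0,"fingers": -1}
    - {"translation": [0,0,0],"roll": 0,"fingers": -1}
    - {"translation": [0,0,0],"roll": 0,"fingers": -1}
    - {"translation": [0,0,0],"roll": 0,"fingers": -1}
    - {"translation": [0,0,-2],"roll": 0,"fingers": -1}
    - {"translation": [0,0,-4],"roll": 0,"fingers": -1}
    - {"translation": [0,0,-6],"roll": 0,"fingers": -1}
    - {"translation": [0,0,-8],"roll": 0,"fingers": -1}
    - {"translation": [0,0,-10],"roll": 0,"fingers": -1}
    - {"translation": [0,0,-12],"roll": 0,"fingers": -1}
    - {"translation": [0,0,-14],"roll": 0,"fingers": -1}
    - {"translation": [0,0,-14],"roll": 0,"fingers": -1}
    - {"translation": [0,0,-14],"roll": 0,"fingers": -1}

```text
clock: 17.78
eef_pos: [0.5455, 0.3428, 0.221]
tool_rot: [0.993, 0.122, 0.001, -0.001]
ft_force: [-0.1, 0.1, -0.1]
grip_width: 0.0854
```

Run:
```python
from h import *
a=cam('wrist')['pixels'];b=cam('scene')['pixels'][130:225,280:400]
b=cv2.resize(b,(485,384))
cv2.imwrite('pics/j.png',cv2.resize(np.hstack([a[:,150:400],b])[:,:,::-1],None,fx=1,fy=1))
```

```text
(no output)
```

View pics/j.png

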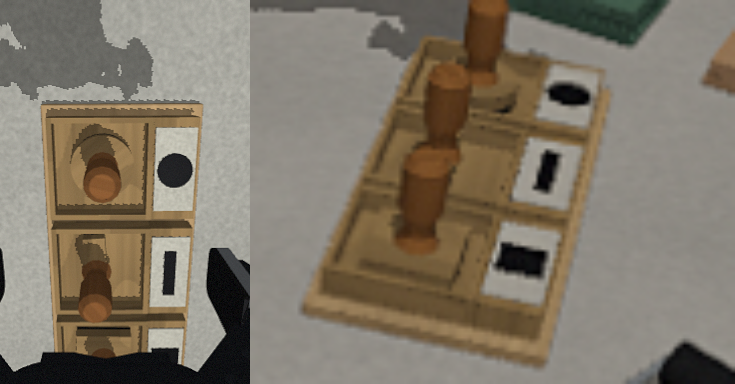

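Both stamps stand upright with their feet on the bay floors: the round one in the disc bay (foot at about 100,165 in the wrist half), the square one in the square bay (about 420,245 in the scene half). The gripper is clear of them, so I'll hand in.

```bash
python3 -c "
from h import *
print(bot.job_done())"
```

```text
the job is handed in; nothing more can be done
None
```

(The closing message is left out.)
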